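Sort cut bars into the rack and bar it shut

ROBOT

A 6-joint arm with a two-finger parallel gripper is mounted at the origin on the work surface. World frame = base frame: x ahead of the robot, y to its left, z up, the work surface at z = 0. Lengths are in m, angles in rad, forces in N, time in s.
With the tool pointing down it reaches from about 0.425 to 0.925 m from the base axis. Payload 12.5 kg.
Tool frame: the origin (TCP) lies between the finger pads; the fingertips stand 8 mm ahead of it and the grasp point (between the pads) lies 11 mm behind it; z points along the fingers, y is the line along which they close (so a half turn about z gives the same grasp; the last joint's range is limited). The gripper opens to 85 mm and grips with 20 to 120 N. Pads are 22 mm wide; open, the fingers measure 114 mm over their backs; the gripper's body (76 mm by 85 mm) begins 54 mm behind the grasp point. The pads swing forward as they close: fully open they stand 13 mm farther back than shut.
Start: joints at [-1.415, 0.491, 1.559, -0, 1.092, -0.106], TCP at [0.162, -0.604, 0.239] pointing down, gripper open.
Joint ranges: [-3.1, 3.1], [-0.84, 2.19], [0.05, 2.79], [-1.13, 4.28], [0.06, 2.93], [-2.69, 2.69]. Speed limits (rad/s): [2.22, 2.22, 2.79, 3.14, 3.14, 3.14].

INTERFACE

Orientations are given as a rotation vector (axis times angle).
In Python, from bench import readout, cams, bot gives the robot as it stands.
- The arm moves only by the tool step_arm, never from a script. Its argument "series" is a list of rows, each an object with "offset": the shift along the world's x, y, z scaled (see below), a list of three; "twist": the turn about the world's z scaled (see below); "jaw": the finger opening in mm, from 0 to 85.4. A call has 1 to 8 rows; each row is the pose to reach, as a shift and turn from the pose commanded when the call began; what a row does not reach only later rows make up. The controller multiplies each number of a shift by 75 cm and each number of a turn by 30 degrees. A row lasts 1/10 s, in which the tool goes at most 50 mm and 8.59 degrees, less where a joint would pass 70% of its speed; a pose out of reach is approached as far as the arm can. A call with a number of a shift or a turn outside -1 to 1 is refused whole. A call with a gripper value outside its range is refused whole. The fingers move at their own pace and stop on an object; "force" is the grip in N (left out, the last holds). Time passes only in rows, so rows that repeat a pose let the fingers close. It gives the time, the measured TCP pose, the force, the opening and the grip force at its end, in the units of the state.
- readout.get_obs(): the state, without advancing time (a new reading comes with each control period).
- cams.capture(name): name is "scene" or "top" or "wrist"; returns a dict with "img" (384x512x3 uint8, blue, green, red), "depth" (384x512 float32, m along the optical axis (not along the pixel's ray), 0 where there is no reading), "fx", "fy", "cx", "cy" (pixels), "position" and "orientation" of the camera in the world; the wrist camera has in their place "mount" (4x4, takes a point from camera to tool coordinates, whose origin is the TCP and whose axes are the flange's). Camera axes: x right, y down, z forward; pixel columns grow to the right and rows downward; lengths in m; the calibration is good to about 2 mm. A picture is of the moment at which its call begins: read the wrist's pose just before it.
- bot.job_done(): hands the job in; it is judged then, once.
The state is a dict: "clock": time; "qpos": joint angles; "qvel": joint speeds; "joint_efforts": joint torques, N m; "ee_pos": TCP position; "ee_rot": TCP orientation; "contact_force": force on the tool from outside, world axes, zero at the start; "moment": the same for the moment, N m; "grip_width": opening from 0.0 (shut) to 1.0 (fully open); "grip_force": force on a finger pad.
Only numpy, scipy, OpenCV 4.12 (cv2) and the standard library are available. Lean on these libraries where they do the work, as an engineer would, in place of code of your own. Each camera call takes 0.05 s, during which the arm holds its last target. There are 200 camera calls.

TASK

Sort the cut square bars lying on the welding bench by length into the rack: the shortest in the green lane, the middle ones in the yellow lane and the longest in the blue lane, each lying flat on the lane's floor, lengthwise and wholly inside the lane. Only when all the bars are sorted, close the rack's open front with the retaining rod: push its nose through the near eye, across the lane ends and through the far eye until the tip clearly sticks out beyond, and let go. Leave the tin, the brush and the magnet where they are.

Things in the scene. Friction and masses are not known exactly. Their poses are not given: they have to be found in the camera images.
- rack: Grey steel bar rack, fixed, base 236 x 196 mm, 10 mm thick, holding three lanes; origin on the table under the middle of the lanes, x along them to the closed back end (wall 36 mm above the table), y across (side walls 26 mm above the table), z up. The open front (-x) faces the robot; two steel eye plates stand 20 mm in front of the lane ends.
- eye_near (a point): Centre of the round 18 mm hole in the first steel eye plate, on the rack's -y side (the robot's right), 30 mm above the table. The plate is 8 mm thick (along y), 36 mm wide, its top 50 mm above the table; the axis of the hole is the rack's y. Axes as the rack's.
- eye_far (a point): Centre of the same kind of hole in the second eye plate, on the rack's +y side, 176 mm from the first along the rack's y. Axes as the rack's.
- lane_short: The green lane, for the short bars (40 mm): channel 190 mm long, 3 white bar outlines painted on its floor at x = -60, 0, 60 mm. Origin at the centre of its underside, 10 mm above the table; x along it to the back. Floor 6 mm above the origin, 48 mm wide between lips 3 mm thick, 5 mm high. The lane's place among the three varies.
- lane_mid: The yellow lane, for the middle bars (60 mm): channel 190 mm long, 2 white bar outlines painted on its floor at x = -42, 42 mm. Origin at the centre of its underside, 10 mm above the table; x along it to the back. Floor 6 mm above the origin, 48 mm wide between lips 3 mm thick, 5 mm high. The lane's place among the three varies.
- lane_long: The blue lane, for the long bars (80 mm): channel 190 mm long, 2 white bar outlines painted on its floor at x = -47, 47 mm. Origin at the centre of its underside, 10 mm above the table; x along it to the back. Floor 6 mm above the origin, 48 mm wide between lips 3 mm thick, 5 mm high. The lane's place among the three varies.
- bar_short1: Cut piece of square steel bar, 16 x 16 mm, 40 mm long (shortest of the three lengths); origin at its centre, x along its length. May be absent.
- bar_mid1: Cut piece of square steel bar, 16 x 16 mm, 60 mm long (middle of the three lengths); origin at its centre, x along its length. May be absent.
- bar_long1: Cut piece of square steel bar, 16 x 16 mm, 80 mm long (longest of the three lengths); origin at its centre, x along its length. May be absent.
- bar_short2: Cut piece of square steel bar, 16 x 16 mm, 40 mm long (shortest of the three lengths); origin at its centre, x along its length. May be absent.
- bar_mid2: Cut piece of square steel bar, 16 x 16 mm, 60 mm long (middle of the three lengths); origin at its centre, x along its length. May be absent.
- bar_long2: Cut piece of square steel bar, 16 x 16 mm, 80 mm long (longest of the three lengths); origin at its centre, x along its length. May be absent.
- bar_short3: Cut piece of square steel bar, 16 x 16 mm, 40 mm long (shortest of the three lengths); origin at its centre, x along its length. May be absent.
- rod: Retaining rod: straight bright aluminium rod 10 mm in diameter, 250 mm long, with a red crossbar (12 mm thick, 70 mm long, along the rod's y) at its rear end, lying on the table. Origin on the axis at the middle of the crossbar; x along the rod towards its nose, whose last 10 mm are tapered. 0.1 kg, balanced about 50 mm ahead of the crossbar.
- rod_nose (a point): The rod's nose, on its axis, 250 mm from the crossbar.
- rod_grip (a point): Point on the rod's axis 30 mm ahead of the crossbar, a good place to grip it.
- tin: Bystander: a closed tin, 64 mm in diameter, 85 mm high; origin under its centre. Not to be disturbed.
- brush: Bystander: a hand brush lying on the table; origin under its middle. Not to be disturbed.
- magnet: Bystander: a red triangular welding magnet, about 95 mm wide, 16 mm thick; origin under its middle. Not to be disturbed.
Not all that is in view belongs to the job. Leave any brown look-alike of the bar_short3 alone. Leave any orange look-alike of the bar_mid2 alone.

How it is judged:
On the way, in this order (a step that is already met when the one before it is completed fails the run):
1. every bar present lies flat and lengthwise in the lane for its length (x of bar_short1 in the frame of lane_short between -0.081 and 0.081 m and y of bar_short1 in the frame of lane_short between -0.02 and 0.02 m and z of bar_short1 in the frame of lane_short between 0.01 and 0.018 m and angle between the x axis of each of bar_short1, bar_short2, bar_short3 and the x axis of lane_short, either way round below 0.3 rad and x of bar_mid1 in the frame of lane_mid between -0.071 and 0.071 m and y of bar_mid1 in the frame of lane_mid between -0.02 and 0.02 m and z of bar_mid1 in the frame of lane_mid between 0.01 and 0.018 m and angle between the x axis of each of bar_mid1, bar_mid2 and the x axis of lane_mid, either way round below 0.3 rad and x of bar_long1 in the frame of lane_long between -0.061 and 0.061 m and y of bar_long1 in the frame of lane_long between -0.02 and 0.02 m and z of bar_long1 in the frame of lane_long between 0.01 and 0.018 m and angle between the x axis of each of bar_long1, bar_long2 and the x axis of lane_long, either way round below 0.3 rad and x of bar_short2 in the frame of lane_short between -0.081 and 0.081 m and y of bar_short2 in the frame of lane_short between -0.02 and 0.02 m and z of bar_short2 in the frame of lane_short between 0.01 and 0.018 m and x of bar_mid2 in the frame of lane_mid between -0.071 and 0.071 m and y of bar_mid2 in the frame of lane_mid between -0.02 and 0.02 m and z of bar_mid2 in the frame of lane_mid between 0.01 and 0.018 m and x of bar_long2 in the frame of lane_long between -0.061 and 0.061 m and y of bar_long2 in the frame of lane_long between -0.02 and 0.02 m and z of bar_long2 in the frame of lane_long between 0.01 and 0.018 m and x of bar_short3 in the frame of lane_short between -0.081 and 0.081 m and y of bar_short3 in the frame of lane_short between -0.02 and 0.02 m and z of bar_short3 in the frame of lane_short between 0.01 and 0.018 m), for 0.2 s.
2. the retaining rod passes through both eyes (x of rod_nose in the frame of eye_far between -0.012 and 0.012 m and z of rod_nose in the frame of eye_far between -0.012 and 0.012 m and y of rod_nose in the frame of eye_far above 0.008 m and y of rod_grip in the frame of eye_near below 0 m and x of rod_grip in the frame of eye_near between -0.015 and 0.015 m and angle between the x axis of rod and the y axis of rack, either way round below 0.12 rad), for 0.2 s.
At the end, for the whole second after the job is handed in: Each bar lies flat in the lane for its length (within 20 mm of its middle line, 17 degrees of lengthwise, ends at most 6 mm past the lane's ends, not stacked); the rod passes through both eyes, nose 8 mm or more past the far eye's middle, within 12 mm of the eyes' line; all released, at rest (all of step 1 and all of step 2 and linear speed of each of bar_short1, bar_mid1, bar_long1, bar_short2, bar_mid2, bar_long2, bar_short3, rod below 0.02 m/s); the robot touches nothing.
It fails at once if the tin is moved more than 30 mm (distance of tin from where it was at the start of the episode above 0.03 m).
It fails at once if the brush is moved more than 30 mm (distance of brush from where it was at the start of the episode above 0.03 m).
It fails at once if the magnet is moved more than 30 mm (distance of magnet from where it was at the start of the episode above 0.03 m).
Of bar_short1, bar_mid1, bar_long1, bar_short2, bar_mid2, bar_long2, bar_short3 only 5 to 7 are there at a start; the rules pass over those that are not, and their reading is None.
At some moment in a run one of bar_short1, bar_mid1, bar_long1, bar_short2, bar_mid2, bar_long2, bar_short3 may be knocked a few centimetres aside while the robot is not near it.
Once in a run the grip may slacken for a moment while it holds something.
It also fails if it takes over 210 s, if anything falls off the work surface, if the arm or the gripper's body presses on something with over 40 N, if the wrist force passes 120 N, or if a joint passes its speed limit or range.

## Working session

There is one attempt and no reset: what is moved stays moved. The work goes in short steps, Python scripts to look and compute and a tool call to move; the robot and the scene stay as the last step left them, time stands still between calls to the robot, and variables do not carry over. Pictures are saved under pics/ and viewed, at most 14 in all, crops included, and the job is handed in when it is done.

Besides the shell and the picture viewer there is one more tool, called after "Call:" as name(argument=value, ...) on one line, values as JSON. step_arm: Moves the arm, as the interface text tells. Shifts and turns lie within -1 to 1; 1 stands for 75 cm of shift or 30 degrees of turn. Its arguments: {"type":"object","properties":{"series":{"type":"array","items":{"type":"object","properties":{"offset":{"type":"array","items":{"type":"number"}},"twist":{"type":"number"},"jaw":{"type":"number"}}}},"force":{"type":"number"}},"required":["series"]}

```bash
mkdir -p pics; ls; python3 - <<'E'
from bench import readout,cams
import cv2,numpy as np
print(readout.get_obs())
for n in("top","scene"):
    c=cams.capture(n); cv2.imwrite(f"pics/{n}0.png",c["img"]); np.savez(f"{n}0.npz",**c)
    print(n,c["fx"],c["fy"],c["cx"],c["cy"],c["position"],c["orientation"])
E
```

```text
pics
{'clock': 0.0, 'qpos': array([-1.41461257e+00,  4.91573823e-01,  1.55948527e+00, -1.39081633e-05,
        1.09169465e+00, -1.05641174e-01]), 'qvel': array([ 0.00061189,  0.00075549,  0.00017427, -0.00062971,  0.00144567,
       -0.00031832]), 'joint_efforts': array([-2.59019062e-04, -6.18442869e+01, -2.61589336e+01,  9.66244556e-06,
        4.03797749e-03, -2.91040442e-05]), 'ee_pos': array([ 0.16173516, -0.60347062,  0.23870654]), 'ee_rot': array([-3.11355886e+00, -4.09958418e-01,  6.54366809e-05]), 'contact_force': array([ 0.40395607, -0.5056545 , -0.34992211]), 'moment': array([-0.05903237, -0.0512318 , -0.014771  ]), 'grip_force': 0.0, 'grip_width': 1.0029278206047367}
top 391.2945751477551 391.2945751477551 257.57691569663706 189.28479880029505 [ 0.47903049 -0.08058612  1.10926231] [-2.1905146   2.18780656 -0.09339661]
scene 393.2270916862534 393.2270916862534 254.92791274441032 187.32600459465831 [1.25046878 0.18488929 0.67347247] [-1.38362516 -2.07979856  0.94120391]
```

```bash
python3 - <<'E'
import cv2
i=cv2.imread("pics/top0.png"); cv2.imwrite("pics/top0b.png",cv2.resize(i,(800,600),interpolation=cv2.INTER_CUBIC))
E
```

```text
(no output)
```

View pics/top0b.png

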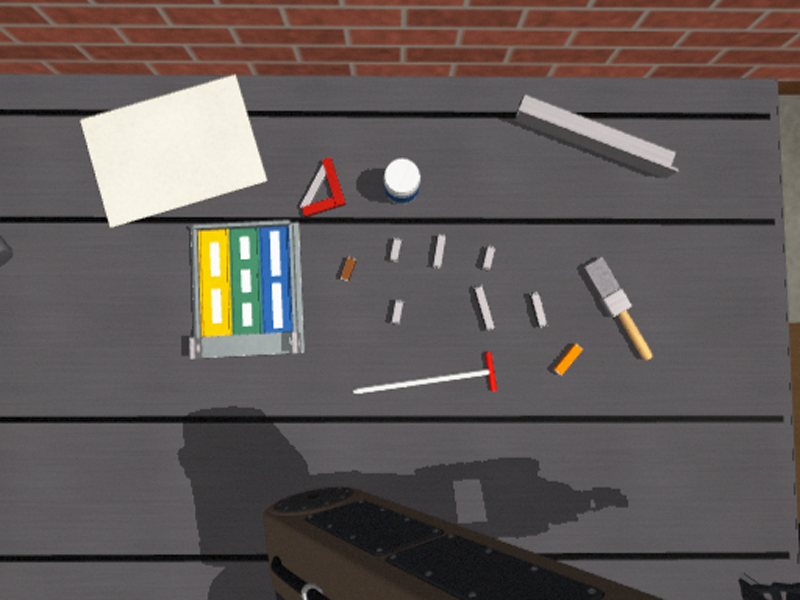

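View pics/scene0.png

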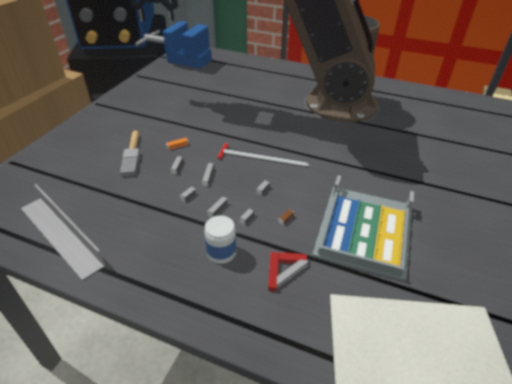

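The top picture shows six grey bars at about (395,250), (438,251), (488,258), (397,312), (483,308) and (539,310). The look-alikes are brown at (347,268) and orange at (567,360). The rod's nose is at (356,391) and its crossbar at (491,371). The rack spans (190..303, 222..357), with lanes yellow, green, blue from left to right. I'll measure next.

```bash
cat > h.py <<'E'
import numpy as np,cv2
from scipy.spatial.transform import Rotation as R
def ray(c,uv,z):
    uv=np.atleast_2d(np.asarray(uv,float))
    d=np.c_[(uv[:,0]-c["cx"])/c["fx"],(uv[:,1]-c["cy"])/c["fy"],np.ones(len(uv))]@R.from_rotvec(c["orientation"]).as_matrix().T
    p=np.asarray(c["position"]); s=(z-p[2])/d[:,2]
    return p+d*s[:,None]
def cloud(c):
    v,u=np.mgrid[:384,:512]; D=c["depth"]
    P=np.stack([(u-c["cx"])/c["fx"]*D,(v-c["cy"])/c["fy"]*D,D],-1)
    return P@R.from_rotvec(c["orientation"]).as_matrix().T+np.asarray(c["position"])
def blobs(c,mask,z,amin=15):
    n,l,st,ce=cv2.connectedComponentsWithStats(mask.astype(np.uint8))
    for i in range(1,n):
        if st[i,4]<amin: continue
        v,u=np.nonzero(l==i); W=ray(c,np.c_[u,v],z)[:,:2]
        m=W.mean(0); (_,_),(a,b),_=cv2.minAreaRect((W*1000).astype(np.float32))
        w,V=np.linalg.eigh(np.cov(W.T)); ang=np.degrees(np.arctan2(V[1,1],V[0,1]))
        print("px",ce[i].round(1),"n",st[i,4],"xy",m.round(4),"LW(var)",(np.sqrt(12*w[::-1])*1000).round(1),"ang",((ang+90)%180-90).round(1))
E
python3 - <<'E'
from h import *
c=dict(np.load("top0.npz")); im=c["img"].astype(int)
P=cloud(c); print("table z",np.median(P[200:260,160:400,2]), P[200:260,160:400,2].std())
mx=im.max(2); mn=im.min(2)
v,u=np.mgrid[:384,:512]
roi=(v>145)&(v<262)&(u>200)&(u<380)
print(im[160,253],im[197,308],im[180,270])
m=roi&(mx>120)&(mx-mn<45)
print("grey"); blobs(c,m,.016)
print("sat"); blobs(c,((v>100)&(v<262)&(u>110)&(u<400))&(mx-mn>70),.01)
z=P[...,2]; print("rows depth bars"); blobs(c,roi&(z>.008)&(z<.03),.016)
cr=im.astype(np.uint8)[135:235,110:200]
cv2.imwrite("pics/rack.png",cv2.resize(cr,None,fx=6,fy=6,interpolation=cv2.INTER_CUBIC))
cr=im.astype(np.uint8)[140:255,215:375]
cv2.imwrite("pics/bars.png",cv2.resize(cr,None,fx=5,fy=5,interpolation=cv2.INTER_CUBIC))
E
```

```text
table z 0.0005280106883485125 0.07387852279965161
[201 199 206] [192 192 199] [94 91 96]
grey
px [280.9 160.4] n 110 xy [ 0.6417 -0.1587] LW(var) [61.2 14.5] ang -9.2
px [253.  159.5] n 78 xy [ 0.6442 -0.0799] LW(var) [42.5 14.7] ang -8.8
px [312.6 164.8] n 78 xy [ 0.6296 -0.248 ] LW(var) [43.6 14.4] ang -13.7
px [377.6 172.8] n 37 xy [ 0.6073 -0.4315] LW(var) [27.4 12.2] ang 7.2
px [309.9 196.7] n 153 xy [ 0.5396 -0.2395] LW(var) [80.3 15.1] ang 15.9
px [344.7 197.8] n 117 xy [ 0.5365 -0.3374] LW(var) [62.6 14.9] ang 14.0
px [254.1 199.1] n 80 xy [ 0.5324 -0.0832] LW(var) [42.6 14.9] ang -10.0
px [269.1 243.9] n 352 xy [ 0.4083 -0.1253] LW(var) [240.   11.1] ang -81.8
sat
px [209.1 122.5] n 332 xy [0.7511 0.0451] LW(var) [108.4  56.4] ang -18.1
px [167.5 178.9] n 1647 xy [0.5896 0.1605] LW(var) [191.9 107.9] ang 3.6
px [137.1 180.7] n 1140 xy [0.5844 0.2459] LW(var) [199.8  61.2] ang 3.0
px [222.3 171.5] n 76 xy [0.6107 0.0067] LW(var) [38.4 15.9] ang -18.9
px [398.3 202.2] n 18 xy [ 0.5245 -0.4901] LW(var) [20.3  7.3] ang 0.9
px [363.4 229.4] n 149 xy [ 0.4481 -0.3898] LW(var) [61.3 19. ] ang -40.3
px [313.9 237.6] n 107 xy [ 0.4254 -0.2506] LW(var) [73.2 11.6] ang 8.3
rows depth bars
px [280.8 160.3] n 124 xy [ 0.642  -0.1584] LW(var) [62.2 16.1] ang -9.3
px [252.8 159.7] n 83 xy [ 0.6434 -0.0794] LW(var) [42.2 16.3] ang -11.2
px [312.3 164.9] n 85 xy [ 0.6293 -0.2472] LW(var) [40.9 16.5] ang -12.1
px [222.3 171.9] n 86 xy [0.6088 0.0061] LW(var) [41.5 16.8] ang -20.4
px [377.  173.6] n 59 xy [ 0.6049 -0.4298] LW(var) [34.4 16. ] ang 9.6
px [309.5 196.9] n 175 xy [ 0.539  -0.2386] LW(var) [80.7 17.2] ang 16.3
px [344.2 197.9] n 137 xy [ 0.5361 -0.3358] LW(var) [61.3 17.8] ang 14.5
px [253.8 199.5] n 83 xy [ 0.5314 -0.0826] LW(var) [41.3 16. ] ang -10.8
px [363.2 229.7] n 141 xy [ 0.4474 -0.3877] LW(var) [62.5 17.8] ang -40.3
px [282.  242.2] n 321 xy [ 0.4127 -0.1611] LW(var) [281.2  38.2] ang -81.8
```

View pics/rack.png

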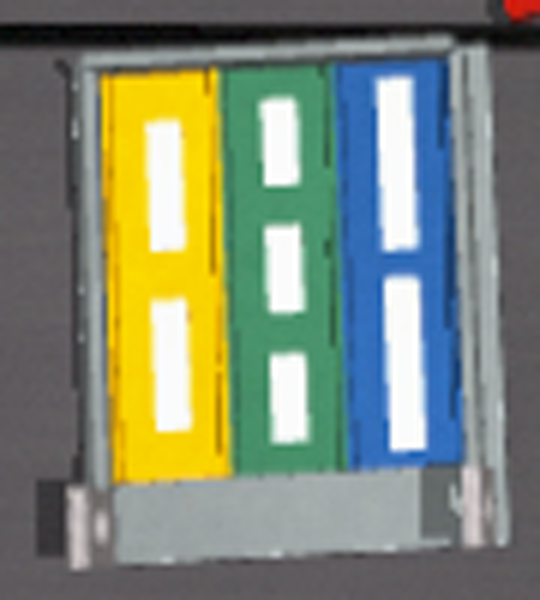

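View pics/bars.png

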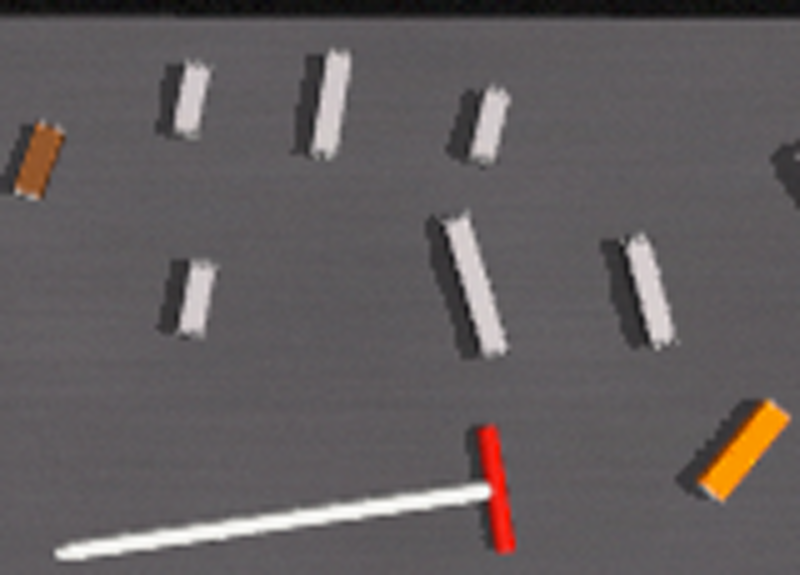

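The crops confirm three short bars (about 42 mm), two mid (about 62 mm) and one long (80 mm). The brown and orange pieces are ruled out. Next I'll measure the lane outlines, eye plates and rod.

```bash
python3 - <<'E'
from h import *
c=dict(np.load("top0.npz")); im=c["img"].astype(int)
P=cloud(c); z=P[...,2]; mx=im.max(2); mn=im.min(2)
v,u=np.mgrid[:384,:512]
rk=(v>140)&(v<232)&(u>115)&(u<198)
print("outl"); blobs(c,(v>140)&(v<212)&(u>127)&(u<186)&(mn>170)&(mx-mn<50),.016)
print("eyes"); 
n,l,st,ce=cv2.connectedComponentsWithStats(((v>190)&(v<240)&(u>110)&(u<205)&(z>.038)&(z<.056)).astype(np.uint8))
for i in range(1,n): 
    q=P[l==i]; print(ce[i],len(q),q.min(0).round(4),q.max(0).round(4),np.median(q,0).round(4))
print("backwall z",np.sort(z[rk])[-60::10].round(3))
print("floor z",np.median(z[150:205,160]),)
m=(mx>150)&(mx-mn<45)&(v>225)&(v<262)&(u>200)&(u<312)
print("rod shaft");blobs(c,m,.008)
w=ray(c,np.c_[u[m],v[m]],.008); print(w[w[:,1]>w[:,1].max()-.004].mean(0),w[:,1].max())
E
```

```text
outl
px [175.7 161.4] n 161 xy [0.6384 0.1373] LW(var) [79.9 16. ] ang 2.7
px [156.3 158.1] n 87 xy [0.6475 0.1916] LW(var) [41.5 16.6] ang 3.5
px [137.1 166.1] n 107 xy [0.6247 0.245 ] LW(var) [59.2 14.5] ang 2.3
px [156.8 179.4] n 86 xy [0.5872 0.189 ] LW(var) [40.1 17.1] ang 6.8
px [177.  195.1] n 162 xy [0.5435 0.1322] LW(var) [82.6 15.6] ang 3.6
px [138.  195.8] n 111 xy [0.5414 0.2404] LW(var) [61.  14.6] ang 2.5
px [157.5 200.8] n 87 xy [0.5275 0.186 ] LW(var) [40.7 16.3] ang 0.8
eyes
[188.47058824 219.07843137] 51 [0.4607 0.0895 0.0386] [0.4932 0.0977 0.0528] [0.4769 0.0943 0.0495]
[123.2295082  222.29508197] 61 [0.4499 0.2647 0.039 ] [0.4849 0.2747 0.0557] [0.4687 0.2684 0.0502]
backwall z [0.051 0.052 0.053 1.109 1.109 1.109]
floor z 0.017072326606230037
rod shaft
px [268.9 244.1] n 279 xy [ 0.4071 -0.1249] LW(var) [241.3   8.9] ang -81.7
[ 0.38936295 -0.00657081  0.008     ] -0.00516887171141181
```

Call:
step_arm(series=[{"offset": [0.17, 0.16, -0.1], "twist": 0, "jaw": 45}, {"offset": [0.25, 0.24, -0.1], "twist": 0, "jaw": 45}, {"offset": [0.4, 0.3, -0.15], "twist": 0, "jaw": 45}, {"offset": [0.504, 0.485, -0.18], "twist": 0, "jaw": 45}, {"offset": [0.504, 0.485, -0.18], "twist": 0, "jaw": 45}, {"offset": [0.504, 0.485, -0.18], "twist": 0, "jaw": 45}, {"offset": [0.504, 0.485, -0.18], "twist": 0, "jaw": 45}, {"offset": [0.504, 0.485, -0.18], "twist": 0, "jaw": 45}], force=50)

```text
clock: 0.9
ee_pos: [0.4425, -0.3371, 0.1362]
ee_rot: [-3.115, -0.41, 0.0]
contact_force: [0.2, -0.8, -0.9]
grip_width: 0.525
grip_force: 0.0
```

The blue lane is for long, the green (middle) for short and the yellow for mid. Rack yaw is about 2.8°, and the eyes are at (0.477, 0.094) and (0.469, 0.268). I'll start with the long bar.

Call:
step_arm(series=[{"offset": [0.05, 0.05, -0.06], "twist": 0.033, "jaw": 40}, {"offset": [0.129, 0.131, -0.06], "twist": 0.033, "jaw": 40}, {"offset": [0.129, 0.131, -0.06], "twist": 0.033, "jaw": 40}, {"offset": [0.129, 0.131, -0.06], "twist": 0.033, "jaw": 40}, {"offset": [0.129, 0.131, -0.06], "twist": 0.033, "jaw": 40}])

```text
clock: 1.4
ee_pos: [0.5385, -0.2395, 0.0912]
ee_rot: [-3.11, -0.441, 0.001]
contact_force: [-0.1, -0.0, -0.5]
grip_width: 0.466
grip_force: 0.0
```

```bash
python3 - <<'E'
from bench import readout,cams
import cv2
o=readout.get_obs(); print(o["ee_pos"],o["ee_rot"])
c=cams.capture("wrist"); cv2.imwrite("pics/w1.png",c["img"]); print(c["fx"],c["cx"],c["cy"],c["mount"])
E
```

```text
[ 0.53848989 -0.2394537   0.09120233] [-3.11006256e+00 -4.40692937e-01  1.30418819e-03]
317.48565884520855 256.02276945673907 192.11447511016914 [[ 8.26345969e-04 -9.54864571e-01 -2.97040348e-01  7.66261583e-02]
 [ 9.99999624e-01  8.67300815e-04 -6.09062933e-06 -2.34488963e-04]
 [ 2.63439062e-04 -2.97040231e-01  9.54864929e-01 -1.35681121e-01]
 [ 0.00000000e+00  0.00000000e+00  0.00000000e+00  1.00000000e+00]]
```

View pics/w1.png

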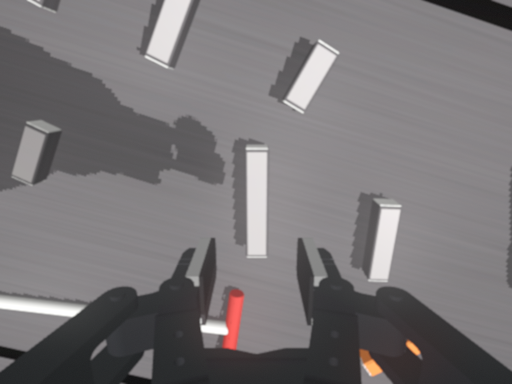

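The wrist view shows the long bar at (257,200), square and centred between the fingers. Grasping now.

Call:
step_arm(series=[{"offset": [0, 0, -0.06], "twist": 0, "jaw": 40}, {"offset": [0, 0, -0.103], "twist": 0, "jaw": 40}, {"offset": [0, 0, -0.103], "twist": 0, "jaw": 5}, {"offset": [0, 0, -0.103], "twist": 0, "jaw": 5}, {"offset": [0, 0, -0.103], "twist": 0, "jaw": 5}, {"offset": [0, 0, -0.103], "twist": 0, "jaw": 5}, {"offset": [0, 0, -0.06], "twist": 0, "jaw": 5}, {"offset": [0, 0, 0.0], "twist": 0, "jaw": 5}], force=50)

```text
clock: 2.25
ee_pos: [0.5374, -0.2402, 0.092]
ee_rot: [-3.109, -0.436, 0.004]
contact_force: [0.0, -1.5, -1.2]
grip_width: 0.164
grip_force: 51.3
```

Call:
step_arm(series=[{"offset": [0.008, 0.497, 0.01], "twist": -0.44, "jaw": 5}, {"offset": [0.008, 0.497, 0.01], "twist": -0.44, "jaw": 5}, {"offset": [0.008, 0.497, 0.01], "twist": -0.44, "jaw": 5}, {"offset": [0.008, 0.497, 0.01], "twist": -0.44, "jaw": 5}, {"offset": [0.008, 0.497, 0.01], "twist": -0.44, "jaw": 5}, {"offset": [0.008, 0.497, 0.01], "twist": -0.44, "jaw": 5}, {"offset": [0.008, 0.497, 0.01], "twist": -0.44, "jaw": 5}, {"offset": [0.008, 0.497, 0.01], "twist": -0.44, "jaw": 5}])

```text
clock: 3.05
ee_pos: [0.544, 0.1358, 0.1006]
ee_rot: [-3.14, -0.08, -0.003]
contact_force: [-0.3, -0.2, -1.6]
grip_width: 0.167
grip_force: 51.4
```

```bash
python3 - <<'E'
from bench import readout,cams
import cv2
o=readout.get_obs(); print(o["ee_pos"],o["ee_rot"],o["grip_width"])
c=cams.capture("wrist"); cv2.imwrite("pics/w2.png",c["img"])
E
```

```text
[0.54402994 0.13578696 0.1006348 ] [-3.14018161 -0.08045608 -0.00325305] 0.16722517012098487
```

View pics/w2.png

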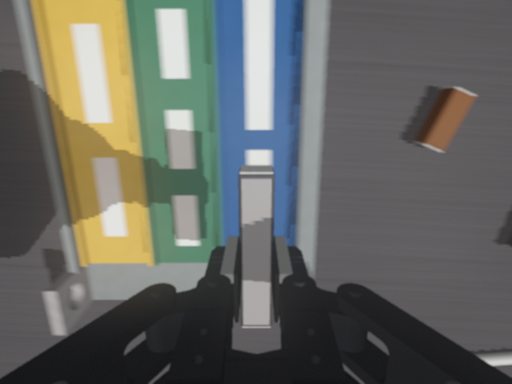

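The bar is held level over the blue lane and aligned with its outline. Placing it.

Call:
step_arm(series=[{"offset": [0, -0.001, -0.045], "twist": 0, "jaw": 5}, {"offset": [0, -0.001, -0.08], "twist": 0, "jaw": 5}, {"offset": [0, -0.001, -0.093], "twist": 0, "jaw": 5}, {"offset": [0, -0.001, -0.093], "twist": 0, "jaw": 5}, {"offset": [0, -0.001, -0.093], "twist": 0, "jaw": 22}, {"offset": [0, -0.001, -0.093], "twist": 0, "jaw": 22}, {"offset": [0, -0.001, -0.03], "twist": 0, "jaw": 22}, {"offset": [0, -0.001, 0.03], "twist": 0, "jaw": 40}])

```text
clock: 3.9
ee_pos: [0.5438, 0.1313, 0.1228]
ee_rot: [3.14, 0.076, -0.003]
contact_force: [0.5, -0.2, 1.1]
grip_width: 0.415
grip_force: 0.0
```

Call:
step_arm(series=[{"offset": [-0.016, -0.286, 0], "twist": -0.427, "jaw": 40}, {"offset": [-0.016, -0.286, 0], "twist": -0.427, "jaw": 40}, {"offset": [-0.016, -0.286, -0.03], "twist": -0.427, "jaw": 40}, {"offset": [-0.016, -0.286, -0.04], "twist": -0.427, "jaw": 40}, {"offset": [-0.016, -0.286, -0.04], "twist": -0.427, "jaw": 40}, {"offset": [-0.016, -0.286, -0.04], "twist": -0.427, "jaw": 40}])

```text
clock: 4.5
ee_pos: [0.5319, -0.0855, 0.0917]
ee_rot: [3.129, -0.28, -0.0]
contact_force: [-0.1, 0.3, -0.3]
grip_width: 0.467
grip_force: 0.0
```

```bash
cat > w.py <<'E'
from bench import readout,cams
from h import *
import sys
z=float(sys.argv[1]) if len(sys.argv)>1 else .016
o=readout.get_obs(); c=cams.capture("wrist")
T=np.eye(4); T[:3,:3]=R.from_rotvec(o["ee_rot"]).as_matrix(); T[:3,3]=o["ee_pos"]
T=T@c["mount"]; c["position"]=T[:3,3]; c["orientation"]=R.from_matrix(T[:3,:3]).as_rotvec()
yaw=np.degrees(np.arctan2(T[1,0]*0+R.from_rotvec(o["ee_rot"]).as_matrix()[1,0],R.from_rotvec(o["ee_rot"]).as_matrix()[0,0]))
print("tcp",o["ee_pos"].round(4),"yaw",yaw.round(2),"grip",round(o["grip_width"]*85.4,1),"t",o["clock"])
im=c["img"].astype(int); P=cloud(c); zz=P[...,2]
cv2.imwrite("pics/last_w.png",c["img"])
m=(abs(zz-z)<.006)&(c["depth"]>.07)&(im.max(2)-im.min(2)<45)
m=cv2.morphologyEx(m.astype(np.uint8),cv2.MORPH_OPEN,np.ones((5,5)))
n,l,st,ce=cv2.connectedComponentsWithStats(m)
for i in range(1,n):
    if st[i,4]<250: continue
    W=(P[l==i][:,:2]*1000).astype(np.float32)
    (x,y),(a,b),t=cv2.minAreaRect(W)
    if a<b: a,b,t=b,a,t+90
    print("px",ce[i].round(),"xy",round(x/1000,4),round(y/1000,4),"LW",round(a,1),round(b,1),"ang",round((t+90)%180-90,1),"edge" if st[i,0]==0 or st[i,1]==0 or st[i,0]+st[i,2]>=512 else "")
E
python3 w.py
```

```text
tcp [ 0.5319 -0.0855  0.0917] yaw -10.23 grip 39.9 t 4.5
px [214.  35.] xy 0.644 -0.0793 LW 39.2 16.2 ang -11.3 edge
px [343.  34.] xy 0.6312 -0.1566 LW 38.1 16.7 ang -9.5 edge
px [492.  22.] xy 0.622 -0.2454 LW 24.0 18.1 ang -14.3 edge
px [253. 205.] xy 0.5324 -0.0829 LW 41.5 15.9 ang -10.2 
px [ 28. 262.] xy 0.5178 0.0918 LW 118.0 13.0 ang 3.6 edge
px [  6. 302.] xy 0.487 0.1254 LW 29.9 11.9 ang -58.3 edge
```

Call:
step_arm(series=[{"offset": [0.001, 0, -0.06], "twist": 0, "jaw": 40}, {"offset": [0.001, 0, -0.103], "twist": 0, "jaw": 40}, {"offset": [0.001, 0, -0.103], "twist": 0, "jaw": 5}, {"offset": [0.001, 0, -0.103], "twist": 0, "jaw": 5}, {"offset": [0.001, 0, -0.103], "twist": 0, "jaw": 5}, {"offset": [0.001, 0, -0.103], "twist": 0, "jaw": 5}, {"offset": [0.001, 0, -0.05], "twist": 0, "jaw": 5}, {"offset": [0.001, 0, 0.01], "twist": 0, "jaw": 5}])

```text
clock: 5.35
ee_pos: [0.5324, -0.0828, 0.1003]
ee_rot: [-3.129, 0.274, 0.003]
contact_force: [0.2, 0.3, -0.2]
grip_width: 0.162
grip_force: 51.4
```

Call:
step_arm(series=[{"offset": [0.153, 0.366, 0], "twist": 0.433, "jaw": 5}, {"offset": [0.153, 0.366, 0], "twist": 0.433, "jaw": 5}, {"offset": [0.153, 0.366, 0], "twist": 0.433, "jaw": 5}, {"offset": [0.153, 0.366, 0], "twist": 0.433, "jaw": 5}, {"offset": [0.153, 0.366, 0], "twist": 0.433, "jaw": 5}, {"offset": [0.153, 0.366, 0], "twist": 0.433, "jaw": 5}, {"offset": [0.153, 0.366, 0], "twist": 0.433, "jaw": 5}, {"offset": [0.153, 0.366, 0], "twist": 0.433, "jaw": 5}])

```text
clock: 6.15
ee_pos: [0.6475, 0.1926, 0.1]
ee_rot: [3.14, 0.085, 0.001]
contact_force: [0.0, -0.6, -1.0]
grip_width: 0.167
grip_force: 51.4
```

Call:
step_arm(series=[{"offset": [0, 0, -0.045], "twist": 0, "jaw": 5}, {"offset": [0, 0, -0.08], "twist": 0, "jaw": 5}, {"offset": [0, 0, -0.092], "twist": 0, "jaw": 5}, {"offset": [0, 0, -0.092], "twist": 0, "jaw": 5}, {"offset": [0, 0, -0.092], "twist": 0, "jaw": 22}, {"offset": [0, 0, -0.092], "twist": 0, "jaw": 22}, {"offset": [0, 0, -0.04], "twist": 0, "jaw": 22}, {"offset": [0, 0, 0.01], "twist": 0, "jaw": 40}])

```text
clock: 6.95
ee_pos: [0.6473, 0.191, 0.1074]
ee_rot: [3.14, 0.081, -0.003]
contact_force: [0.7, 0.5, 0.3]
grip_width: 0.413
grip_force: 0.0
```

Call:
step_arm(series=[{"offset": [-0.005, -0.363, 0], "twist": -0.45, "jaw": 40}, {"offset": [-0.005, -0.363, 0], "twist": -0.45, "jaw": 40}, {"offset": [-0.005, -0.363, 0], "twist": -0.45, "jaw": 40}, {"offset": [-0.005, -0.363, -0.02], "twist": -0.45, "jaw": 40}, {"offset": [-0.005, -0.363, -0.02], "twist": -0.45, "jaw": 40}, {"offset": [-0.005, -0.363, -0.02], "twist": -0.45, "jaw": 40}, {"offset": [-0.005, -0.363, -0.02], "twist": -0.45, "jaw": 40}, {"offset": [-0.005, -0.363, -0.02], "twist": -0.45, "jaw": 40}])

```text
clock: 7.75
ee_pos: [0.6438, -0.0811, 0.092]
ee_rot: [-3.128, 0.29, -0.0]
contact_force: [-0.1, 0.2, 0.0]
grip_width: 0.467
grip_force: 0.0
```

```bash
python3 w.py
```

```text
tcp [ 0.6438 -0.0811  0.092 ] yaw -10.61 grip 39.9 t 7.75
px [ 4. 75.] xy 0.7565 0.0615 LW 61.8 4.2 ang -25.7 edge
px [366. 186.] xy 0.6427 -0.1584 LW 61.6 16.7 ang -9.1 
px [494. 182.] xy 0.6307 -0.2473 LW 41.8 17.6 ang -15.1 edge
px [255. 204.] xy 0.6447 -0.0798 LW 42.3 15.4 ang -11.1 
px [ 29. 269.] xy 0.6256 0.0981 LW 114.5 12.4 ang 3.2 edge
```

Call:
step_arm(series=[{"offset": [0.001, 0.001, -0.06], "twist": 0, "jaw": 40}, {"offset": [0.001, 0.001, -0.104], "twist": 0, "jaw": 40}, {"offset": [0.001, 0.001, -0.104], "twist": 0, "jaw": 5}, {"offset": [0.001, 0.001, -0.104], "twist": 0, "jaw": 5}, {"offset": [0.001, 0.001, -0.104], "twist": 0, "jaw": 5}, {"offset": [0.001, 0.001, -0.104], "twist": 0, "jaw": 5}, {"offset": [0.001, 0.001, -0.05], "twist": 0, "jaw": 5}, {"offset": [0.001, 0.001, 0.01], "twist": 0, "jaw": 5}])

```text
clock: 8.6
ee_pos: [0.6442, -0.0798, 0.1002]
ee_rot: [-3.128, 0.288, 0.003]
contact_force: [0.5, -0.1, -0.6]
grip_width: 0.166
grip_force: 54.4
```

Moving it to the middle green slot (0.5872, 0.189).

Call:
step_arm(series=[{"offset": [-0.076, 0.358, 0], "twist": 0.445, "jaw": 5}, {"offset": [-0.076, 0.358, 0], "twist": 0.445, "jaw": 5}, {"offset": [-0.076, 0.358, 0], "twist": 0.445, "jaw": 5}, {"offset": [-0.076, 0.358, 0], "twist": 0.445, "jaw": 5}, {"offset": [-0.076, 0.358, 0], "twist": 0.445, "jaw": 5}, {"offset": [-0.076, 0.358, 0], "twist": 0.445, "jaw": 5}, {"offset": [-0.076, 0.358, 0], "twist": 0.445, "jaw": 5}, {"offset": [-0.076, 0.358, 0], "twist": 0.445, "jaw": 5}])

```text
clock: 9.4
ee_pos: [0.5878, 0.1889, 0.1003]
ee_rot: [-3.141, -0.079, -0.002]
contact_force: [-0.4, -0.9, -0.3]
grip_width: 0.167
grip_force: 54.5
```

Call:
step_arm(series=[{"offset": [0, 0, -0.045], "twist": 0, "jaw": 5}, {"offset": [0, 0, -0.08], "twist": 0, "jaw": 5}, {"offset": [0, 0, -0.092], "twist": 0, "jaw": 5}, {"offset": [0, 0, -0.092], "twist": 0, "jaw": 5}, {"offset": [0, 0, -0.092], "twist": 0, "jaw": 22}, {"offset": [0, 0, -0.092], "twist": 0, "jaw": 22}, {"offset": [0, 0, -0.04], "twist": 0, "jaw": 22}, {"offset": [0, 0, 0.01], "twist": 0, "jaw": 40}])

```text
clock: 10.2
ee_pos: [0.5875, 0.1881, 0.1075]
ee_rot: [3.14, 0.077, -0.002]
contact_force: [0.1, 0.2, 0.6]
grip_width: 0.414
grip_force: 0.0
```

Call:
step_arm(series=[{"offset": [0.073, -0.463, 0], "twist": -0.4, "jaw": 40}, {"offset": [0.073, -0.463, 0], "twist": -0.4, "jaw": 40}, {"offset": [0.073, -0.463, 0], "twist": -0.4, "jaw": 40}, {"offset": [0.073, -0.463, 0], "twist": -0.4, "jaw": 40}, {"offset": [0.073, -0.463, -0.02], "twist": -0.4, "jaw": 40}, {"offset": [0.073, -0.463, -0.02], "twist": -0.4, "jaw": 40}, {"offset": [0.073, -0.463, -0.02], "twist": -0.4, "jaw": 40}, {"offset": [0.073, -0.463, -0.02], "twist": -0.4, "jaw": 40}])

```text
clock: 11.0
ee_pos: [0.6428, -0.1647, 0.0916]
ee_rot: [3.13, -0.26, 0.002]
contact_force: [-0.9, -0.2, 0.4]
grip_width: 0.47
grip_force: 0.0
```

```bash
python3 w.py
```

```text
tcp [ 0.6428 -0.1647  0.0916] yaw -9.48 grip 40.1 t 11.0
px [248. 205.] xy 0.6426 -0.1585 LW 61.9 15.7 ang -9.3 
px [375. 203.] xy 0.6306 -0.248 LW 41.6 17.3 ang -12.6 
px [ 48. 273.] xy 0.6103 0.0058 LW 41.5 17.0 ang -19.3 
px [495. 295.] xy 0.5369 -0.3366 LW 62.8 16.5 ang 14.5 edge
```

Call:
step_arm(series=[{"offset": [0, 0.001, -0.06], "twist": 0, "jaw": 40}, {"offset": [0, 0.001, -0.103], "twist": 0, "jaw": 40}, {"offset": [0, 0.001, -0.103], "twist": 0, "jaw": 5}, {"offset": [0, 0.001, -0.103], "twist": 0, "jaw": 5}, {"offset": [0, 0.001, -0.103], "twist": 0, "jaw": 5}, {"offset": [0, 0.001, -0.103], "twist": 0, "jaw": 5}, {"offset": [0, 0.001, -0.05], "twist": 0, "jaw": 5}, {"offset": [0, 0.001, 0.01], "twist": 0, "jaw": 5}])

```text
clock: 11.85
ee_pos: [0.6419, -0.1577, 0.1]
ee_rot: [-3.131, 0.251, 0.003]
contact_force: [0.8, -1.1, -1.1]
grip_width: 0.164
grip_force: 51.3
```

Call:
step_arm(series=[{"offset": [-0.023, 0.537, 0], "twist": 0.4, "jaw": 5}, {"offset": [-0.023, 0.537, 0], "twist": 0.4, "jaw": 5}, {"offset": [-0.023, 0.537, 0], "twist": 0.4, "jaw": 5}, {"offset": [-0.023, 0.537, 0], "twist": 0.4, "jaw": 5}, {"offset": [-0.023, 0.537, 0], "twist": 0.4, "jaw": 5}, {"offset": [-0.023, 0.537, 0], "twist": 0.4, "jaw": 5}, {"offset": [-0.023, 0.537, 0], "twist": 0.4, "jaw": 5}, {"offset": [-0.023, 0.537, 0], "twist": 0.4, "jaw": 5}])

```text
clock: 12.65
ee_pos: [0.6252, 0.2439, 0.1008]
ee_rot: [-3.14, -0.077, -0.003]
contact_force: [0.7, -0.5, -0.8]
grip_width: 0.168
grip_force: 51.3
```

Call:
step_arm(series=[{"offset": [0, 0, 0], "twist": 0, "jaw": 5}, {"offset": [0, 0, 0], "twist": 0, "jaw": 5}])

```text
clock: 12.85
ee_pos: [0.625, 0.2429, 0.1002]
ee_rot: [-3.14, -0.081, -0.002]
contact_force: [0.3, -0.6, -2.3]
grip_width: 0.168
grip_force: 51.3
```

Call:
step_arm(series=[{"offset": [0, 0.001, -0.045], "twist": 0, "jaw": 5}, {"offset": [0, 0.001, -0.08], "twist": 0, "jaw": 5}, {"offset": [0, 0.001, -0.092], "twist": 0, "jaw": 5}, {"offset": [0, 0.001, -0.092], "twist": 0, "jaw": 5}, {"offset": [0, 0.001, -0.092], "twist": 0, "jaw": 22}, {"offset": [0, 0.001, -0.092], "twist": 0, "jaw": 22}, {"offset": [0, 0.001, -0.04], "twist": 0, "jaw": 22}, {"offset": [0, 0.001, 0.01], "twist": 0, "jaw": 40}])

```text
clock: 13.65
ee_pos: [0.6252, 0.2419, 0.1074]
ee_rot: [3.14, 0.076, -0.002]
contact_force: [0.9, -0.2, -0.3]
grip_width: 0.414
grip_force: 0.0
```

Call:
step_arm(series=[{"offset": [0.007, -0.655, 0], "twist": -0.543, "jaw": 40}, {"offset": [0.007, -0.655, 0], "twist": -0.543, "jaw": 40}, {"offset": [0.007, -0.655, 0], "twist": -0.543, "jaw": 40}, {"offset": [0.007, -0.655, 0], "twist": -0.543, "jaw": 40}, {"offset": [0.007, -0.655, -0.02], "twist": -0.543, "jaw": 40}, {"offset": [0.007, -0.655, -0.02], "twist": -0.543, "jaw": 40}, {"offset": [0.007, -0.655, -0.02], "twist": -0.543, "jaw": 40}, {"offset": [0.007, -0.655, -0.02], "twist": -0.543, "jaw": 40}])

```text
clock: 14.45
ee_pos: [0.6294, -0.1598, 0.097]
ee_rot: [3.12, -0.369, 0.001]
contact_force: [0.4, 0.9, -1.1]
grip_width: 0.468
grip_force: 0.0
```

```bash
python3 w.py
```

```text
tcp [ 0.6294 -0.1598  0.097 ] yaw -13.5 grip 40.0 t 14.45
px [377. 174.] xy 0.6304 -0.2476 LW 41.9 16.3 ang -13.1 
px [501. 256.] xy 0.5369 -0.3355 LW 62.3 16.3 ang 12.2 edge
px [ 50. 270.] xy 0.6111 0.0092 LW 43.4 14.9 ang -28.0
```

Call:
step_arm(series=[{"offset": [0.001, -0.117, -0.02], "twist": 0, "jaw": 40}, {"offset": [0.001, -0.117, -0.02], "twist": 0, "jaw": 40}, {"offset": [0.001, -0.117, -0.02], "twist": 0, "jaw": 40}, {"offset": [0.001, -0.117, -0.02], "twist": 0, "jaw": 40}])

```text
clock: 14.9
ee_pos: [0.6299, -0.246, 0.0815]
ee_rot: [-3.119, 0.372, 0.0]
contact_force: [-0.4, 0.3, -0.6]
grip_width: 0.472
grip_force: 0.0
```

Call:
step_arm(series=[{"offset": [0, -0.002, -0.06], "twist": 0, "jaw": 40}, {"offset": [0, -0.002, -0.09], "twist": 0, "jaw": 40}, {"offset": [0, -0.002, -0.09], "twist": 0, "jaw": 5}, {"offset": [0, -0.002, -0.09], "twist": 0, "jaw": 5}, {"offset": [0, -0.002, -0.09], "twist": 0, "jaw": 5}, {"offset": [0, -0.002, -0.09], "twist": 0, "jaw": 5}, {"offset": [0, -0.002, -0.04], "twist": 0, "jaw": 5}, {"offset": [0, -0.002, 0.025], "twist": 0, "jaw": 5}])

```text
clock: 15.7
ee_pos: [0.6295, -0.2461, 0.1001]
ee_rot: [-3.119, 0.368, 0.005]
contact_force: [0.4, -0.0, -0.3]
grip_width: 0.169
grip_force: 51.2
```

Call:
step_arm(series=[{"offset": [-0.136, 0.576, 0], "twist": 0.54, "jaw": 5}, {"offset": [-0.136, 0.576, 0], "twist": 0.54, "jaw": 5}, {"offset": [-0.136, 0.576, 0], "twist": 0.54, "jaw": 5}, {"offset": [-0.136, 0.576, 0], "twist": 0.54, "jaw": 5}, {"offset": [-0.136, 0.576, 0], "twist": 0.54, "jaw": 5}, {"offset": [-0.136, 0.576, 0], "twist": 0.54, "jaw": 5}, {"offset": [-0.136, 0.576, 0], "twist": 0.54, "jaw": 5}, {"offset": [-0.136, 0.576, 0], "twist": 0.54, "jaw": 5}])

```text
clock: 16.5
ee_pos: [0.538, 0.1447, 0.1014]
ee_rot: [-3.141, -0.075, -0.003]
contact_force: [0.6, 0.4, -2.2]
grip_width: 0.167
grip_force: 51.2
```

Call:
step_arm(series=[{"offset": [0, 0, 0], "twist": 0, "jaw": 5}])

```text
clock: 16.6
ee_pos: [0.537, 0.1476, 0.1013]
ee_rot: [-3.14, -0.083, -0.002]
contact_force: [0.5, -0.8, -0.5]
grip_width: 0.17
grip_force: 51.2
```

Call:
step_arm(series=[{"offset": [-0.013, 0.051, 0], "twist": 0, "jaw": 5}, {"offset": [-0.013, 0.051, 0], "twist": 0, "jaw": 5}, {"offset": [-0.013, 0.051, -0.02], "twist": 0, "jaw": 5}])

```text
clock: 16.9
ee_pos: [0.5297, 0.1817, 0.0873]
ee_rot: [-3.14, -0.078, -0.007]
contact_force: [-0.1, -0.5, -1.3]
grip_width: 0.17
grip_force: 51.2
```

```bash
python3 w.py 0.032
```

```text
tcp [0.5297 0.1817 0.0873] yaw 2.83 grip 14.6 t 16.9
px [95. 15.] xy 0.6436 0.2766 LW 14.1 6.7 ang 0.2 edge
px [179.  52.] xy 0.6244 0.2303 LW 55.8 16.8 ang 3.2 edge
px [252.  28.] xy 0.64 0.1901 LW 27.0 15.8 ang 3.3 edge
px [401.  24.] xy 0.6466 0.1068 LW 16.3 6.4 ang 2.4 
px [100.  55.] xy 0.6228 0.2755 LW 25.9 6.9 ang 3.7 
px [252. 122.] xy 0.589 0.1875 LW 41.4 15.8 ang 3.1 
px [114. 150.] xy 0.5685 0.2725 LW 51.4 6.9 ang 3.2 
px [336. 189.] xy 0.5478 0.1322 LW 80.4 15.7 ang 2.5 
px [383. 181.] xy 0.5574 0.1019 LW 24.3 6.4 ang 3.2
```

Call:
step_arm(series=[{"offset": [0, 0.003, -0.03], "twist": 0, "jaw": 5}, {"offset": [0, 0.003, -0.06], "twist": 0, "jaw": 5}, {"offset": [0, 0.003, -0.075], "twist": 0, "jaw": 5}, {"offset": [0, 0.003, -0.075], "twist": 0, "jaw": 5}, {"offset": [0, 0.003, -0.075], "twist": 0, "jaw": 22}, {"offset": [0, 0.003, -0.075], "twist": 0, "jaw": 22}, {"offset": [0, 0.003, -0.03], "twist": 0, "jaw": 22}, {"offset": [0, 0.003, 0.04], "twist": 0, "jaw": 40}])

```text
clock: 17.75
ee_pos: [0.5277, 0.1827, 0.112]
ee_rot: [3.14, 0.074, -0.007]
contact_force: [0.2, -0.2, 0.5]
grip_width: 0.414
grip_force: 0.0
```

```bash
python3 w.py 0.032
```

```text
tcp [0.5277 0.1827 0.112 ] yaw 2.71 grip 35.4 t 17.75
px [188.  50.] xy 0.6256 0.2303 LW 58.7 16.5 ang 3.2 edge
px [253.  27.] xy 0.6417 0.1902 LW 30.3 15.6 ang 3.3 edge
px [380.  92.] xy 0.6081 0.1048 LW 21.1 6.2 ang 5.0 
px [254. 115.] xy 0.5891 0.1874 LW 40.9 15.7 ang 1.9 
px [125. 106.] xy 0.5912 0.2743 LW 23.4 5.7 ang 3.6 
px [330. 177.] xy 0.5471 0.1317 LW 81.8 16.5 ang 2.5 
px [257. 199.] xy 0.5302 0.1826 LW 41.5 15.7 ang 2.4
```

View pics/last_w.png

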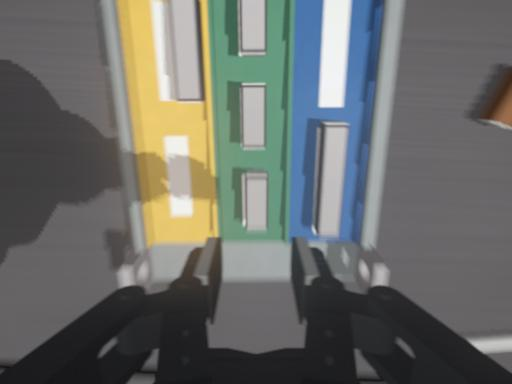

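The knock seems to have moved the far mid bar about 13 mm sideways, but it still lies flat in the yellow lane at (185,50). The last mid bar is next.

Call:
step_arm(series=[{"offset": [0.011, -0.692, 0], "twist": 0.383, "jaw": 40}, {"offset": [0.011, -0.692, 0], "twist": 0.383, "jaw": 40}, {"offset": [0.011, -0.692, 0], "twist": 0.383, "jaw": 40}, {"offset": [0.011, -0.692, 0], "twist": 0.383, "jaw": 40}, {"offset": [0.011, -0.692, -0.02], "twist": 0.383, "jaw": 40}, {"offset": [0.011, -0.692, -0.02], "twist": 0.383, "jaw": 40}, {"offset": [0.011, -0.692, -0.02], "twist": 0.383, "jaw": 40}, {"offset": [0.011, -0.692, -0.02], "twist": 0.383, "jaw": 40}])

```text
clock: 18.6
ee_pos: [0.5348, -0.2147, 0.1039]
ee_rot: [3.117, 0.388, 0.001]
contact_force: [2.2, 1.1, 0.8]
grip_width: 0.466
grip_force: 0.0
```

```bash
python3 w.py
```

```text
tcp [ 0.5348 -0.2147  0.1039] yaw 14.21 grip 39.8 t 18.6
px [409. 234.] xy 0.5366 -0.3367 LW 62.1 17.0 ang 14.1
```

Call:
step_arm(series=[{"offset": [0.002, -0.163, -0.03], "twist": 0, "jaw": 40}, {"offset": [0.002, -0.163, -0.03], "twist": 0, "jaw": 40}, {"offset": [0.002, -0.163, -0.03], "twist": 0, "jaw": 40}, {"offset": [0.002, -0.163, -0.03], "twist": 0, "jaw": 40}, {"offset": [0.002, -0.163, -0.03], "twist": 0, "jaw": 40}])

```text
clock: 19.15
ee_pos: [0.5362, -0.3346, 0.081]
ee_rot: [-3.117, -0.387, 0.0]
contact_force: [-0.7, 0.7, -0.5]
grip_width: 0.47
grip_force: 0.0
```

Call:
step_arm(series=[{"offset": [0, -0.002, -0.06], "twist": 0, "jaw": 40}, {"offset": [0, -0.002, -0.089], "twist": 0, "jaw": 40}, {"offset": [0, -0.002, -0.089], "twist": 0, "jaw": 5}, {"offset": [0, -0.002, -0.089], "twist": 0, "jaw": 5}, {"offset": [0, -0.002, -0.089], "twist": 0, "jaw": 5}, {"offset": [0, -0.002, -0.089], "twist": 0, "jaw": 5}, {"offset": [0, -0.002, -0.04], "twist": 0, "jaw": 5}, {"offset": [0, -0.002, 0.025], "twist": 0, "jaw": 5}])

```text
clock: 19.95
ee_pos: [0.5358, -0.3354, 0.0996]
ee_rot: [-3.115, -0.389, 0.004]
contact_force: [0.8, -0.4, -0.6]
grip_width: 0.165
grip_force: 51.3
```

Call:
step_arm(series=[{"offset": [0.007, 0.768, 0], "twist": -0.381, "jaw": 5}, {"offset": [0.007, 0.768, 0], "twist": -0.381, "jaw": 5}, {"offset": [0.007, 0.768, 0], "twist": -0.381, "jaw": 5}, {"offset": [0.007, 0.768, 0], "twist": -0.381, "jaw": 5}, {"offset": [0.007, 0.768, 0], "twist": -0.381, "jaw": 5}, {"offset": [0.007, 0.768, 0], "twist": -0.381, "jaw": 5}, {"offset": [0.007, 0.768, 0], "twist": -0.381, "jaw": 5}, {"offset": [0.007, 0.768, 0], "twist": -0.381, "jaw": 5}])

```text
clock: 20.75
ee_pos: [0.5401, 0.0659, 0.1008]
ee_rot: [3.141, 0.076, 0.003]
contact_force: [1.1, -0.5, -1.7]
grip_width: 0.166
grip_force: 51.3
```

Call:
step_arm(series=[{"offset": [0.002, 0.234, 0], "twist": 0, "jaw": 5}, {"offset": [0.002, 0.234, 0], "twist": 0, "jaw": 5}, {"offset": [0.002, 0.234, 0], "twist": 0, "jaw": 5}, {"offset": [0.002, 0.234, 0], "twist": 0, "jaw": 5}, {"offset": [0.002, 0.234, 0], "twist": 0, "jaw": 5}, {"offset": [0.002, 0.234, 0], "twist": 0, "jaw": 5}])

```text
clock: 21.35
ee_pos: [0.5415, 0.2396, 0.1003]
ee_rot: [3.141, 0.079, 0.001]
contact_force: [-0.5, -0.6, -1.2]
grip_width: 0.17
grip_force: 51.4
```

Call:
step_arm(series=[{"offset": [0, 0, -0.045], "twist": 0, "jaw": 5}, {"offset": [0, 0, -0.08], "twist": 0, "jaw": 5}, {"offset": [0, 0, -0.092], "twist": 0, "jaw": 5}, {"offset": [0, 0, -0.092], "twist": 0, "jaw": 5}, {"offset": [0, 0, -0.092], "twist": 0, "jaw": 22}, {"offset": [0, 0, -0.092], "twist": 0, "jaw": 22}, {"offset": [0, 0, -0.04], "twist": 0, "jaw": 22}, {"offset": [0, 0, 0.03], "twist": 0, "jaw": 40}])

```text
clock: 22.15
ee_pos: [0.5409, 0.2388, 0.1195]
ee_rot: [3.14, 0.076, -0.006]
contact_force: [0.3, 0.4, -0.5]
grip_width: 0.413
grip_force: 0.0
```

Call:
step_arm(series=[{"offset": [-0.08, -0.5, 0.1], "twist": 0, "jaw": 40}, {"offset": [-0.08, -0.5, 0.1], "twist": 0, "jaw": 40}, {"offset": [-0.08, -0.5, 0.1], "twist": 0, "jaw": 40}, {"offset": [-0.1, -0.6, 0.1], "twist": 0.2, "jaw": 40}, {"offset": [-0.1, -0.6, 0.1], "twist": 0.2, "jaw": 40}, {"offset": [-0.1, -0.6, 0.1], "twist": 0.2, "jaw": 40}, {"offset": [-0.1, -0.6, 0.1], "twist": 0.2, "jaw": 40}, {"offset": [-0.1, -0.6, 0.1], "twist": 0.2, "jaw": 40}])

```text
clock: 22.95
ee_pos: [0.4763, -0.1518, 0.1866]
ee_rot: [3.132, 0.24, 0.002]
contact_force: [1.5, 0.2, 0.4]
grip_width: 0.472
grip_force: 0.0
```

```bash
python3 w.py 0.01; python3 - <<'E'
from h import *
from bench import cams
c=cams.capture("top"); im=c["img"].astype(int); np.savez("top1.npz",**c); P=cloud(c); z=P[...,2]
v,u=np.mgrid[:384,:512]; mx=im.max(2); mn=im.min(2)
print("bars"); blobs(c,(v>145)&(v<213)&(u>127)&(u<186)&(z>.026)&(z<.036)&(mx-mn<45),.032)
m=(mx>150)&(mx-mn<45)&(v>225)&(v<262)&(u>200)&(u<312); print("rod");blobs(c,m,.008)
m=(im[...,2]-im[...,1]>80)&(v>215)&(v<262)&(u>290)&(u<335); blobs(c,m,.01)
i=im.astype(np.uint8)[135:260,100:340]; cv2.imwrite("pics/t1.png",cv2.resize(i,None,fx=3.3,fy=3.3,interpolation=cv2.INTER_CUBIC))
E
```

```text
tcp [ 0.4763 -0.1518  0.1866] yaw 8.78 grip 40.3 t 22.95
px [ 8. 86.] xy 0.5251 0.0919 LW 131.5 13.3 ang 3.0 edge
px [228. 230.] xy 0.4073 -0.129 LW 247.1 13.0 ang -81.5 
bars
px [155.6 158.2] n 86 xy [0.6447 0.1897] LW(var) [41.2 17.2] ang 1.1
px [141. 165.] n 132 xy [0.6257 0.2295] LW(var) [57.5 17.9] ang 5.1
px [156.4 178.3] n 84 xy [0.5888 0.1863] LW(var) [42.8 17. ] ang 1.7
px [176.4 193.9] n 167 xy [0.5457 0.1306] LW(var) [81.2 16.2] ang 2.3
px [137.5 195.5] n 124 xy [0.5411 0.2371] LW(var) [60.2 16.2] ang 1.6
px [157.7 200.2] n 86 xy [0.5282 0.1816] LW(var) [41.8 16.7] ang 2.0
rod
px [235.9 248.7] n 71 xy [ 0.3942 -0.0329] LW(var) [56.9  9.6] ang -80.6
```

View pics/t1.png

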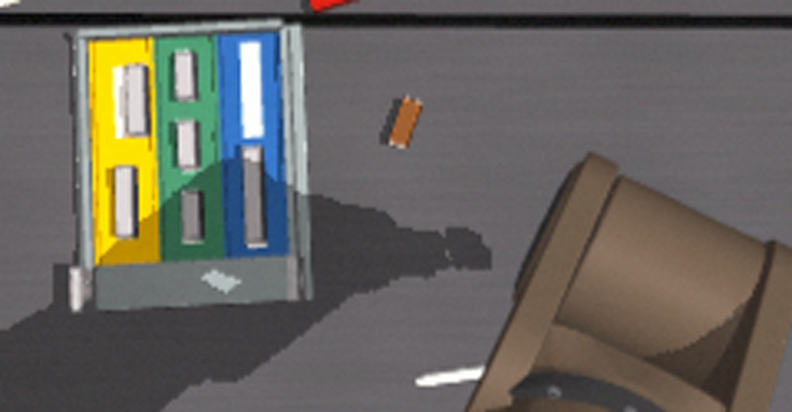

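All six bars are flat in the right lanes in the top view: yellow bars at (137,100) and (125,202), green at (185,75), (187,145) and (192,215), blue at (254,195). Next is the rod. I'll turn the tool by +90° in three steps and grip 24 mm ahead of the crossbar at (0.422, -0.227).

Call:
step_arm(series=[{"offset": [-0.072, -0.1, 0], "twist": 1, "jaw": 40}, {"offset": [-0.072, -0.1, 0], "twist": 1, "jaw": 40}, {"offset": [-0.072, -0.1, 0], "twist": 1, "jaw": 40}, {"offset": [-0.072, -0.1, 0], "twist": 1, "jaw": 40}], force=100)

```text
clock: 23.45
ee_pos: [0.4222, -0.2255, 0.186]
ee_rot: [2.961, 1.048, 0.001]
contact_force: [0.1, 0.3, 0.7]
grip_width: 0.465
grip_force: 0.0
```

Call:
step_arm(series=[{"offset": [0, 0, -0.05], "twist": 1, "jaw": 40}, {"offset": [0, 0, -0.05], "twist": 1, "jaw": 40}, {"offset": [0, 0, -0.05], "twist": 1, "jaw": 40}, {"offset": [0, 0, -0.05], "twist": 1, "jaw": 40}])

```text
clock: 23.85
ee_pos: [0.4231, -0.2243, 0.1481]
ee_rot: [-2.587, -1.782, -0.0]
contact_force: [-0.3, -0.6, -0.2]
grip_width: 0.466
grip_force: 0.0
```

Call:
step_arm(series=[{"offset": [0, 0, -0.05], "twist": 0.97, "jaw": 40}, {"offset": [0, 0, -0.05], "twist": 0.97, "jaw": 40}, {"offset": [0, 0, -0.05], "twist": 0.97, "jaw": 40}, {"offset": [0, 0, -0.05], "twist": 0.97, "jaw": 40}, {"offset": [0, 0, -0.05], "twist": 0.97, "jaw": 40}])

```text
clock: 24.35
ee_pos: [0.4232, -0.2244, 0.1108]
ee_rot: [2.062, 2.37, 0.0]
contact_force: [0.5, -0.2, 0.0]
grip_width: 0.47
grip_force: 0.0
```

```bash
python3 w.py 0.01; python3 -c "
from bench import readout
print(readout.get_obs()['qpos'].round(2))"
```

```text
tcp [ 0.4232 -0.2244  0.1108] yaw 97.94 grip 40.1 t 24.35
px [254. 106.] xy 0.4143 -0.1689 LW 157.9 9.6 ang -81.8 edge
[-0.63  0.48  2.04  0.    0.62 -0.76]
```

View pics/last_w.png

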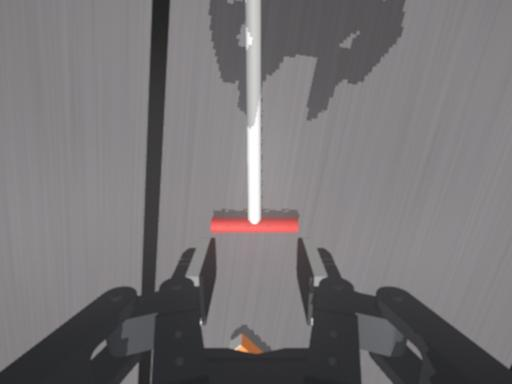

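The wrist view shows the rod shaft vertical at column 254, with the crossbar at row 225. The fingers straddle it squarely. Gripping.

Call:
step_arm(series=[{"offset": [-0.001, -0.003, -0.065], "twist": 0.01, "jaw": 40}, {"offset": [-0.001, -0.003, -0.115], "twist": 0.01, "jaw": 40}, {"offset": [-0.001, -0.003, -0.133], "twist": 0.01, "jaw": 40}, {"offset": [-0.001, -0.003, -0.133], "twist": 0.01, "jaw": 40}, {"offset": [-0.001, -0.003, -0.133], "twist": 0.01, "jaw": 2}, {"offset": [-0.001, -0.003, -0.133], "twist": 0.01, "jaw": 2}, {"offset": [-0.001, -0.003, -0.133], "twist": 0.01, "jaw": 2}, {"offset": [-0.001, -0.003, -0.133], "twist": 0.01, "jaw": 2}])

```text
clock: 25.2
ee_pos: [0.4227, -0.2273, 0.0122]
ee_rot: [2.056, 2.372, 0.0]
contact_force: [-0.4, 0.7, 6.8]
grip_width: 0.059
grip_force: 98.6
```

Call:
step_arm(series=[{"offset": [0, 0, 0.03], "twist": 0, "jaw": 2}, {"offset": [0, 0, 0.05], "twist": 0, "jaw": 2}, {"offset": [0, 0, 0.05], "twist": 0, "jaw": 2}])

```text
clock: 25.5
ee_pos: [0.4231, -0.2275, 0.0505]
ee_rot: [2.054, 2.371, 0.001]
contact_force: [-0.0, 0.0, -0.6]
grip_width: 0.059
grip_force: 98.6
```

```bash
python3 w.py 0.045; python3 - <<'E'
import cv2;from bench import cams
c=cams.capture("scene")["img"][110:210,120:340]; a=cv2.resize(c,(660,300),interpolation=cv2.INTER_CUBIC)
w=cv2.resize(cv2.imread("pics/last_w.png"),(400,300)); b=cv2.resize(a,(400,182))
import numpy as np
o=np.zeros((600,660,3),np.uint8); o[:300]=a; o[300:,:400]=w; cv2.imwrite("pics/rg.png",o)
E
```

```text
tcp [ 0.4231 -0.2275  0.0505] yaw 98.18 grip 5.1 t 25.5
px [256. 118.] xy 0.4158 -0.1726 LW 111.8 10.0 ang -81.6 edge
```

View pics/rg.png

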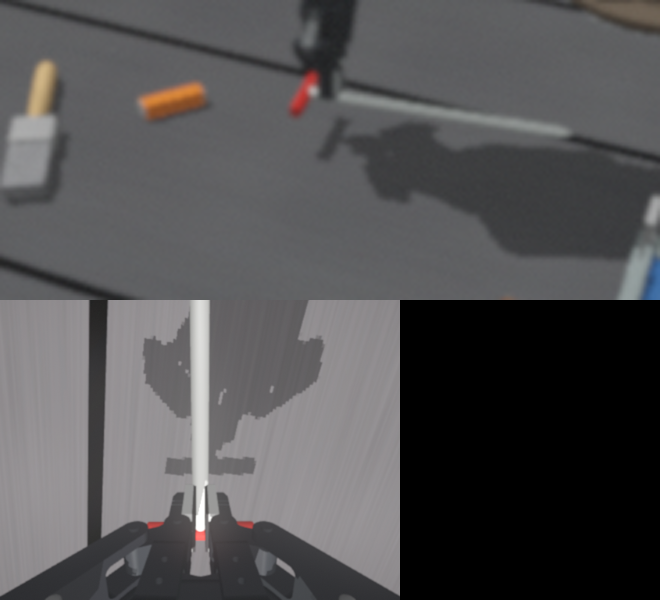

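The rod is lifted and held. I'll measure its tilt and line.

```bash
cat > rod.py <<'E'
from bench import readout,cams
from h import *
import sys
o=readout.get_obs(); print("tcp",o["ee_pos"].round(4),"yaw",np.degrees(2*np.arctan2(o["ee_rot"][1],o["ee_rot"][0])).round(2),o["contact_force"].round(1),"g",(o["grip_width"]*85.4).round(1))
zmin=float(sys.argv[1]); M=R.from_rotvec(o["ee_rot"]).as_matrix(); ax=M[:,0]
for n in ("wrist","top","scene"):
    c=cams.capture(n)
    if n=="wrist":
        T=np.eye(4); T[:3,:3]=M; T[:3,3]=o["ee_pos"]; T=T@c["mount"]
        c["position"]=T[:3,3]; c["orientation"]=R.from_matrix(T[:3,:3]).as_rotvec()
    P=cloud(c)[c["depth"]>.05]; im=c["img"].astype(int)[c["depth"]>.05]
    d=P-o["ee_pos"]; s=d@ax; t=d[:,0]*-ax[1]+d[:,1]*ax[0]
    k=(abs(t)<.012)&(s>.03)&(s<.24)&(P[:,2]>zmin)&(P[:,2]<zmin+.06)&(im.min(1)>110)
    if k.sum()<20: print(n,"few",k.sum()); continue
    Q=P[k]; s=s[k]; t=t[k]
    print(n,k.sum(),"s",s.min().round(4),s.max().round(4))
    for a in np.arange(.03,.24,.03):
        j=(s>=a)&(s<a+.03)
        if j.sum()>4: print("  s%.3f t_med %.4f ztop %.4f  xy %s"%(s[j].mean(),np.median(t[j]),np.percentile(Q[j,2],80),np.median(Q[j,:2],0).round(4)))
E
python3 rod.py 0.02
```

```text
Traceback (most recent call last):
  File "rod.py", line 4, in <module>
    o=readout.get_obs(); print("tcp",o["ee_pos"].round(4),"yaw",np.degrees(2*np.arctan2(o["ee_rot"][1],o["ee_rot"][0])).round(2),o["contact_force"].round(1),"g",(o["grip_width"]*85.4).round(1))
                                                                                                                                                                 ^^^^^^^^^^^^^^^^^^^^^^^^^^^^
AttributeError: 'float' object has no attribute 'round'
```

```bash
sed -i 's/(o\["grip_width"\]\*85.4).round(1)/round(o["grip_width"]*85.4,1)/' rod.py; python3 rod.py 0.02
```

```text
tcp [ 0.4225 -0.2271  0.0488] yaw 98.18 [ 0.5  0.4 -0.7] g 4.9
wrist 4666 s 0.0301 0.1113
  s0.046 t_med -0.0006 ztop 0.0482  xy [ 0.4167 -0.1817]
  s0.075 t_med -0.0005 ztop 0.0480  xy [ 0.4122 -0.1521]
  s0.101 t_med -0.0005 ztop 0.0477  xy [ 0.4086 -0.1273]
top 200 s 0.0524 0.2079
  s0.056 t_med -0.0009 ztop 0.0477  xy [ 0.4153 -0.1708]
  s0.074 t_med 0.0001 ztop 0.0471  xy [ 0.4124 -0.1531]
  s0.105 t_med -0.0002 ztop 0.0479  xy [ 0.4073 -0.1235]
  s0.134 t_med 0.0002 ztop 0.0469  xy [ 0.4031 -0.0939]
  s0.164 t_med 0.0004 ztop 0.0470  xy [ 0.399  -0.0642]
  s0.194 t_med -0.0002 ztop 0.0476  xy [ 0.394 -0.036]
scene 217 s 0.0302 0.2232
  s0.045 t_med -0.0042 ztop 0.0455  xy [ 0.4192 -0.1815]
  s0.075 t_med -0.0026 ztop 0.0453  xy [ 0.4142 -0.1525]
  s0.105 t_med -0.0021 ztop 0.0449  xy [ 0.4091 -0.123 ]
  s0.135 t_med -0.0033 ztop 0.0450  xy [ 0.4061 -0.0923]
  s0.165 t_med -0.0019 ztop 0.0446  xy [ 0.401  -0.0639]
  s0.195 t_med -0.0018 ztop 0.0444  xy [ 0.3965 -0.034 ]
  s0.216 t_med -0.0016 ztop 0.0435  xy [ 0.3928 -0.0138]
```

The rod is level within about 0.5°, and its axis lies 6 mm below the TCP. The eye line runs at 92.8°. I'll go to a pose with the nose 30 mm short of the near eye, at hole height.

Call:
step_arm(series=[{"offset": [0.04, 0.03, 0], "twist": -0.1, "jaw": 2}, {"offset": [0.07, 0.06, 0], "twist": -0.18, "jaw": 2}, {"offset": [0.089, 0.087, -0.016], "twist": -0.18, "jaw": 2}, {"offset": [0.089, 0.087, -0.016], "twist": -0.18, "jaw": 2}, {"offset": [0.089, 0.087, -0.016], "twist": -0.18, "jaw": 2}, {"offset": [0.089, 0.087, -0.016], "twist": -0.18, "jaw": 2}])

```text
clock: 26.35
ee_pos: [0.4885, -0.1622, 0.0361]
ee_rot: [-2.167, -2.274, 0.0]
contact_force: [-0.2, -0.2, -1.0]
grip_width: 0.056
grip_force: 98.6
```

```bash
python3 rod.py 0.015; python3 - <<'E'
import cv2;from bench import cams
import numpy as np
a=cams.capture("scene")["img"][120:240,260:440]; b=cams.capture("top")["img"][190:250,110:290]
cv2.imwrite("pics/pre.png",cv2.resize(np.vstack([a,b]),None,fx=3.3,fy=3.3,interpolation=cv2.INTER_CUBIC))
E
```

```text
tcp [ 0.4885 -0.1622  0.0361] yaw -267.23 [-0.2 -0.2 -1. ] g 4.8
wrist 4674 s 0.03 0.1114
  s0.046 t_med -0.0005 ztop 0.0355  xy [ 0.487  -0.1165]
  s0.075 t_med -0.0005 ztop 0.0354  xy [ 0.4853 -0.0865]
  s0.101 t_med -0.0005 ztop 0.0353  xy [ 0.4842 -0.0616]
top 183 s 0.0709 0.2247
  s0.080 t_med -0.0006 ztop 0.0348  xy [ 0.4852 -0.083 ]
  s0.103 t_med 0.0007 ztop 0.0360  xy [ 0.4825 -0.0611]
  s0.135 t_med -0.0003 ztop 0.0349  xy [ 0.4824 -0.0282]
  s0.163 t_med 0.0007 ztop 0.0353  xy [ 0.4797 -0.0008]
  s0.195 t_med -0.0003 ztop 0.0346  xy [0.4797 0.0333]
  s0.216 t_med 0.0008 ztop 0.0339  xy [0.4769 0.0538]
scene 227 s 0.0302 0.2232
  s0.045 t_med -0.0037 ztop 0.0343  xy [ 0.4899 -0.1175]
  s0.075 t_med -0.0036 ztop 0.0339  xy [ 0.4885 -0.0863]
  s0.106 t_med -0.0035 ztop 0.0340  xy [ 0.4872 -0.0564]
  s0.135 t_med -0.0026 ztop 0.0335  xy [ 0.485 -0.028]
  s0.165 t_med -0.0030 ztop 0.0327  xy [0.4834 0.0029]
  s0.195 t_med -0.0028 ztop 0.0336  xy [0.482  0.0327]
  s0.216 t_med -0.0019 ztop 0.0326  xy [0.4799 0.0531]
```

View pics/pre.png

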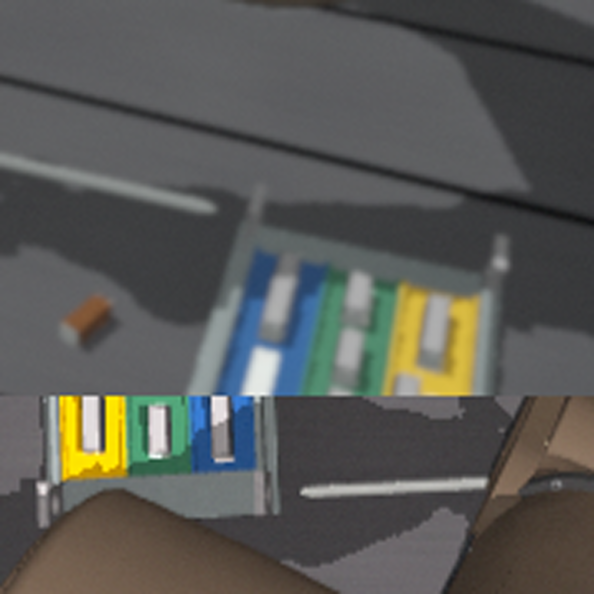

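The top view shows the nose at (305,490) pointing at the near plate at (262,490), level with the hole. I'll insert gently and watch the force.

Call:
step_arm(series=[{"offset": [-0.001, 0.02, 0], "twist": 0, "jaw": 2}, {"offset": [-0.002, 0.035, 0], "twist": 0, "jaw": 2}, {"offset": [-0.002, 0.05, 0], "twist": 0, "jaw": 2}, {"offset": [-0.003, 0.065, 0], "twist": 0, "jaw": 2}, {"offset": [-0.004, 0.08, 0], "twist": 0, "jaw": 2}, {"offset": [-0.004, 0.08, 0], "twist": 0, "jaw": 2}])

```text
clock: 27.2
ee_pos: [0.4858, -0.1002, 0.0363]
ee_rot: [-2.164, -2.276, 0.0]
contact_force: [0.3, -0.0, -1.4]
grip_width: 0.056
grip_force: 98.6
```

Call:
step_arm(series=[{"offset": [-0.002, 0.04, 0], "twist": 0, "jaw": 2}, {"offset": [-0.004, 0.08, 0], "twist": 0, "jaw": 2}, {"offset": [-0.006, 0.12, 0], "twist": 0, "jaw": 2}, {"offset": [-0.008, 0.155, 0], "twist": 0, "jaw": 2}, {"offset": [-0.008, 0.155, 0], "twist": 0, "jaw": 2}, {"offset": [-0.008, 0.155, 0], "twist": 0, "jaw": 2}])

```text
clock: 27.8
ee_pos: [0.4802, 0.0147, 0.0363]
ee_rot: [2.165, 2.276, 0.0]
contact_force: [0.4, 0.3, -1.3]
grip_width: 0.059
grip_force: 98.6
```

```bash
python3 rod.py 0.015; python3 - <<'E'
import cv2;from bench import cams
import numpy as np
a=cams.capture("scene")["img"][150:270,300:440]; b=cams.capture("wrist")["img"]
a=cv2.resize(a,(560,480)[:2],interpolation=cv2.INTER_CUBIC)[:300]; b=cv2.resize(b,(400,300)); b=np.pad(b,((0,0),(0,160),(0,0)))
cv2.imwrite("pics/ins.png",np.vstack([a,b]))
E
```

```text
tcp [0.4802 0.0147 0.0363] yaw 92.87 [ 0.4  0.3 -1.3] g 5.0
wrist 5678 s 0.03 0.1111
  s0.046 t_med -0.0005 ztop 0.0357  xy [0.4786 0.0604]
  s0.077 t_med -0.0001 ztop 0.0514  xy [0.4767 0.0931]
  s0.101 t_med -0.0005 ztop 0.0355  xy [0.4757 0.1152]
top 108 s 0.1429 0.2258
  s0.146 t_med -0.0011 ztop 0.0338  xy [0.4741 0.1607]
  s0.165 t_med 0.0005 ztop 0.0351  xy [0.4714 0.1788]
  s0.195 t_med 0.0005 ztop 0.0347  xy [0.47   0.2092]
  s0.217 t_med 0.0007 ztop 0.0357  xy [0.4686 0.2308]
scene 265 s 0.0303 0.2213
  s0.044 t_med -0.0036 ztop 0.0342  xy [0.4817 0.0595]
  s0.075 t_med -0.0024 ztop 0.0338  xy [0.479  0.0859]
  s0.106 t_med -0.0035 ztop 0.0332  xy [0.4782 0.1205]
  s0.135 t_med -0.0036 ztop 0.0334  xy [0.477  0.1495]
  s0.164 t_med -0.0037 ztop 0.0332  xy [0.4755 0.1786]
  s0.195 t_med -0.0027 ztop 0.0325  xy [0.4731 0.2091]
  s0.216 t_med -0.0034 ztop 0.0319  xy [0.473  0.2299]
```

View pics/ins.png

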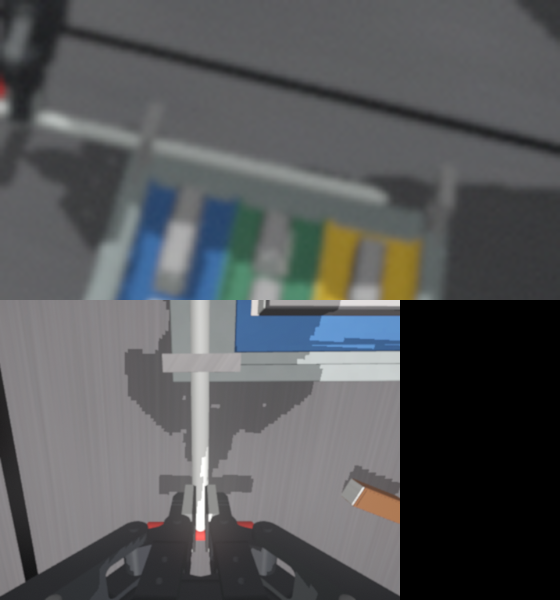

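The rod is through the near eye and centred in the plate, and the nose is about 30 mm short of the far eye. Going through.

Call:
step_arm(series=[{"offset": [-0.001, 0.02, 0], "twist": 0, "jaw": 2}, {"offset": [-0.001, 0.035, 0], "twist": 0, "jaw": 2}, {"offset": [-0.002, 0.05, 0], "twist": 0, "jaw": 2}, {"offset": [-0.003, 0.065, 0], "twist": 0, "jaw": 2}, {"offset": [-0.003, 0.079, 0], "twist": 0, "jaw": 2}, {"offset": [-0.003, 0.079, 0], "twist": 0, "jaw": 2}, {"offset": [-0.003, 0.079, 0], "twist": 0, "jaw": 2}])

```text
clock: 28.75
ee_pos: [0.4778, 0.074, 0.0363]
ee_rot: [2.166, 2.276, 0.0]
contact_force: [0.5, -0.3, -0.3]
grip_width: 0.06
grip_force: 98.6
```

```bash
python3 - <<'E'
import cv2;from bench import cams
import numpy as np
a=cams.capture("scene")["img"][150:270,300:440]; b=cams.capture("top")["img"][190:245,100:200]
a=cv2.resize(a,(560,480),interpolation=cv2.INTER_CUBIC)[:300]; b=cv2.resize(b,(545,300),interpolation=cv2.INTER_CUBIC); b=np.pad(b,((0,0),(0,15),(0,0)))
cv2.imwrite("pics/ins2.png",np.vstack([a,b]))
E
```

```text
(no output)
```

View pics/ins2.png

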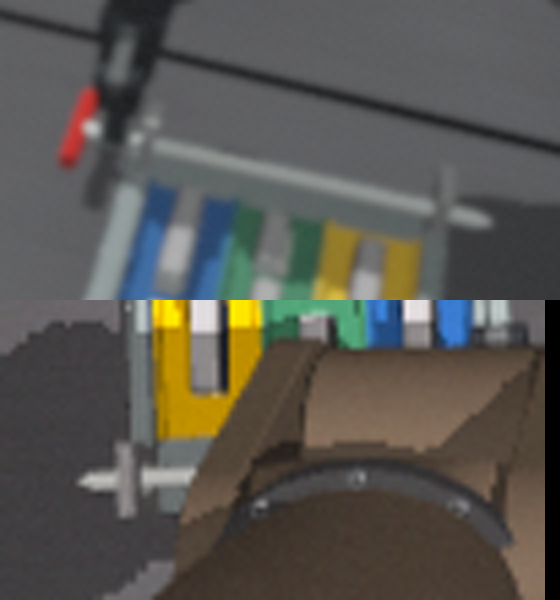

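The tip sticks out beyond the far plate, at (490,220) in the scene crop and (85,480) in the top crop. I'll lower 3 mm, let go and retreat straight up.

Call:
step_arm(series=[{"offset": [0, 0, -0.004], "twist": 0, "jaw": 2}, {"offset": [0, 0, -0.004], "twist": 0, "jaw": 2}, {"offset": [0, 0, -0.004], "twist": 0, "jaw": 25}, {"offset": [0, 0, -0.004], "twist": 0, "jaw": 25}, {"offset": [0, 0, -0.004], "twist": 0, "jaw": 25}, {"offset": [0, 0, 0.05], "twist": 0, "jaw": 25}, {"offset": [0, 0, 0.11], "twist": 0, "jaw": 25}, {"offset": [0, 0, 0.17], "twist": 0, "jaw": 25}])

```text
clock: 29.65
ee_pos: [0.4773, 0.0738, 0.1652]
ee_rot: [-2.166, -2.274, 0.001]
contact_force: [-0.1, 0.3, -0.3]
grip_width: 0.288
grip_force: 0.0
```

Call:
step_arm(series=[{"offset": [0, -0.07, 0.04], "twist": 0, "jaw": 25}, {"offset": [0, -0.14, 0.06], "twist": 0, "jaw": 25}, {"offset": [0, -0.2, 0.06], "twist": 0, "jaw": 25}, {"offset": [0, -0.27, 0.06], "twist": 0, "jaw": 25}, {"offset": [0, -0.34, 0.06], "twist": 0, "jaw": 25}, {"offset": [0, -0.4, 0.06], "twist": 0, "jaw": 25}, {"offset": [0, -0.4, 0.06], "twist": 0, "jaw": 25}, {"offset": [0, -0.4, 0.06], "twist": 0, "jaw": 25}])

```text
clock: 30.45
ee_pos: [0.4774, -0.2276, 0.2085]
ee_rot: [-2.17, -2.272, -0.0]
contact_force: [0.0, 0.4, -0.1]
grip_width: 0.293
grip_force: 0.0
```

```bash
python3 - <<'E'
from h import *
from bench import cams
c=cams.capture("top"); im=c["img"].astype(int); P=cloud(c); z=P[...,2]
v,u=np.mgrid[:384,:512]; mx=im.max(2); mn=im.min(2)
blobs(c,(v>145)&(v<213)&(u>127)&(u<186)&(z>.026)&(z<.036)&(mx-mn<45),.032)
s=cams.capture("scene")["img"][150:270,270:440]
a=cv2.resize(s,(560,395),interpolation=cv2.INTER_CUBIC)[:270]; b=cv2.resize(c["img"][140:245,100:278],(560,330),interpolation=cv2.INTER_CUBIC)
cv2.imwrite("pics/fin.png",np.vstack([a,b]))
E
```

```text
px [155.6 158.2] n 80 xy [0.6446 0.1896] LW(var) [41.1 16.7] ang 2.0
px [141.  164.8] n 129 xy [0.6262 0.2295] LW(var) [57.2 17.9] ang 4.1
px [156.3 178.2] n 85 xy [0.5889 0.1867] LW(var) [43.1 17.1] ang 1.8
px [176.4 193.7] n 169 xy [0.5463 0.1306] LW(var) [81.4 16.8] ang 2.6
px [137.6 195.5] n 126 xy [0.5413 0.237 ] LW(var) [60.7 16.5] ang 1.9
px [157.5 200.2] n 85 xy [0.5283 0.1822] LW(var) [41.2 16.4] ang 1.5
```

View pics/fin.png

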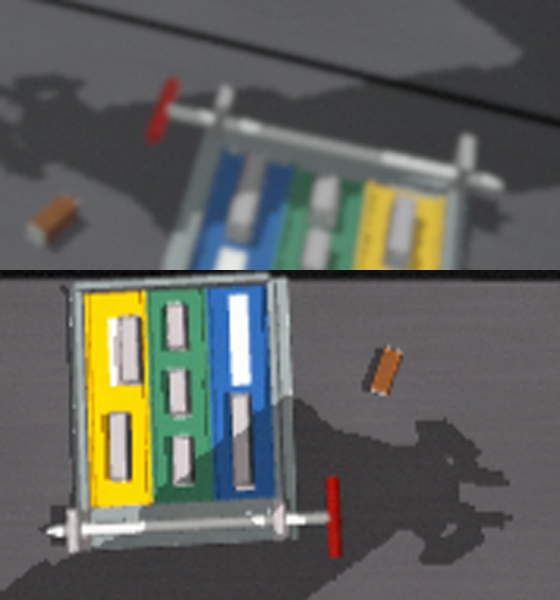

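The rod spans both eyes, with its tip at (50,530) and its crossbar at (333,517). All six bars lie in their lanes, so I'm handing the job in.

```bash
python3 -c "
from bench import bot
print(bot.job_done())"
```

```text
the job is handed in; nothing more can be done
None
```

The job is handed in (no verdict was returned): all six bars present lie flat in their lanes (3 green, 2 yellow, 1 blue), the rod is through both eyes with its tip out beyond the far one, and the arm is clear.

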